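# Put the black inkstone back in its fitted stand

### The job

Put the oblong black inkstone into the pocket of the wooden stand, so that it lies flat on the pocket's floor, square with the stand and the same way up as now, and let go of it. Lower it in gently, do not drop it, and leave the square green inkstone where it is.

Things in the scene. Friction and masses are not known exactly. Their poses are not given: they have to be found in the camera images.
- inkstone_center (a point): Centre (half-way up) of the loose oblong black inkstone, a slate slab 100 mm long (its x), 60 mm wide (y) and 28 mm tall (z, up), about 0.4 kg, lying flat on the table. Top with an oblong well 10 mm deep, rim 8 to 10 mm wide; outer sides upright. Grasp it across its width at mid-length. Either end may go to either end of the stand.
- stand_pocket (a point): Centre of the pocket floor (pale, 8 mm above the table) of the low red-brown wooden stand, fixed, 142 by 102 mm outside. Floor 112 mm long (x) by 72 mm wide (y), z up; walls 15 mm thick, 12 mm high (top 20 mm above the table), inner edge bevelled outward 5 mm. Both long walls are missing over the middle 56 mm as finger gaps; only the base lies below there.
- greenstone_center (a point): Centre (half-way up) of the loose square green inkstone, 68 by 68 by 28 mm with a round well; not the one for this stand, to be left alone.
Mind the look-alikes: they are no part of the job. What is shaped like the part that bears inkstone_center but blue or pink is not meant.

How it is judged:
By the outcome, as a careful person would: the job done as asked, in the order asked, and still so for the second after the job is handed in, with the robot touching nothing.
It also fails if it takes over 40 s, if anything falls off the work surface, if the arm or the gripper's body presses on something with over 40 N, if the wrist force passes 120 N, or if a joint passes its speed limit or range.

### The arm

A 7-joint arm with a two-finger parallel gripper is mounted at the origin on the work surface. World frame = base frame: x ahead of the robot, y to its left, z up, the work surface at z = 0. Lengths are in mm, angles in rad, forces in N, time in s.
With the tool pointing down it reaches from about 425 to 1025 mm from the base axis. Payload 9.4 kg.
Tool frame: the origin (TCP) lies where the fingers leave the gripper's body, on its centre line; the fingertips stand 73 mm ahead of it and the grasp point (between the pads) lies 54 mm ahead of it; z points along the fingers, y is the direction in which the jaws open and shut (so a half turn about z gives the same grasp; the last joint's range is limited). The gripper opens to 85 mm and grips with 20 to 120 N. Pads are 22 mm wide; open, the fingers measure 114 mm over their backs; the gripper's body (76 mm by 85 mm) begins 54 mm behind the grasp point. The pads swing forward as they close: fully open they stand 13 mm farther back than shut.
Start: joints at [-1.242, 0.599, -0.003, 1.599, 0.002, 0.943, -0.08], TCP at [286.197, 666.12, 303.875] pointing down, gripper open.
Joint ranges: [-2.57, 2.57], [-0.35, 1.97], [-1.29, 1.29], [0.11, 2.56], [-1.05, 4.19], [0.11, 1.86], [-2.63, 2.63]. Speed limits (rad/s): [2.22, 2.22, 3.01, 3.01, 3.14, 3.14, 3.14].

### API

Orientations are given as a rotation vector (axis times angle).
In Python, from cell import observe, get_image, camera_info, r gives the robot as it stands.
- The arm moves only by the tool jog_arm, never from a script. Its argument "deltas" is a list of rows, each a list of 3 entries, a list of its own where there are three numbers: the turn, a rotation vector about the tool's x, y, z in rad, then the shift along the tool's x, y, z in mm, then the closure, from 0 (fully open) to 1 (shut). In form: [[[wx, wy, wz], [tx, ty, tz], gripper], ...]. A call has 1 to 5 rows; each row is the pose to reach, as a shift and turn from the pose commanded when the call began, along the tool's axes at that moment; what a row does not reach only later rows make up. A row lasts 1/10 s, in which the tool goes at most 50 mm and 8.59 degrees, less where a joint would pass 70% of its speed; a pose out of reach is approached as far as the arm can. A call with a gripper value outside its range is refused whole. The fingers move at their own pace and stop on an object; the grip force is fixed at half the most. Time passes only in rows, so rows that repeat a pose let the fingers close. It gives the time, the measured TCP pose, the force and the opening at its end, in the units of the state.
- observe(): the state, without advancing time (a new reading comes with each control period).
- get_image(name): name is "side" or "top" or "wrist"; returns (picture, depth): 400x640x3 uint8, red, green, blue; 400x640 float32, mm along the optical axis (not along the pixel's ray), 0 where there is no reading.
- camera_info(name): a dict with "vfov" (degrees; the focal length in pixels is half the picture's height over the tangent of half this angle, whatever the lens; pixels are square), "cx", "cy" (the principal point, pixels), "rvec" (rotation vector, rad) and "tvec" (3), from world to camera coordinates, as OpenCV has them; the wrist camera has in their place "mount" (4x4, takes a point from camera to tool coordinates, whose origin is the TCP and whose axes are the flange's). Camera axes: x right, y down, z forward; pixel columns grow to the right and rows downward; lengths in mm; the calibration is good to about 2 mm. A picture is of the moment at which its call begins: read the wrist's pose just before it. camera_info takes no time and is no camera call.
- r.hand_in(): hands the job in, once; it reports no verdict.
The state is a dict: "time": time; "joint_pos": joint angles; "qd": joint speeds; "joint_torque": joint torques, N m; "tool_pos": TCP position; "eef_rot": TCP orientation; "ft_force": force on the tool from outside, world axes, zero at the start; "torque": the same for the moment, N m; "grip_width": opening from 0.0 (shut) to 1.0 (fully open).
Only numpy, scipy, OpenCV 4.12 (cv2) and the standard library are available. Lean on these libraries where they do the work, as an engineer would, in place of code of your own. Each camera call takes 0.05 s, during which the arm holds its last target. There are 200 camera calls.

## Working session

There is one attempt and no reset: what is moved stays moved. The work goes in short steps, Python scripts to look and compute and a tool call to move; the robot and the scene stay as the last step left them, time stands still between calls to the robot, and variables do not carry over. Pictures are saved under pics/ and viewed, about 8 in all and at most 12, crops included, and the job is handed in when it is done.

Besides the shell and the picture viewer there is one more tool, called after ">>>" by a JSON object that holds its "method" and its "body". jog_arm: Moves the arm, as the interface text tells. Its arguments: {"type":"object","properties":{"deltas":{"type":"array","items":{"type":"array"}}},"required":["deltas"]}

```bash
ls; mkdir -p pics; python3 - <<'E'
from cell import observe,get_image,camera_info,r
import cv2,numpy as np
s=observe();print(s)
for n in("top","side"):
    print(n,camera_info(n))
    im,d=get_image(n);np.savez(f"{n}.npz",im=im,d=d);cv2.imwrite(f"pics/{n}0.png",im[...,::-1])
print(camera_info("wrist"))
E
```

```text
pics
{'time': 0.0, 'joint_pos': array([-1.2416913 ,  0.60010774, -0.00252946,  1.60016987,  0.00177528,
        0.94287357, -0.07980685]), 'qd': array([-6.29125854e-06,  1.13792133e-03, -2.54875266e-04, -6.27910184e-04,
        6.56399636e-04,  1.10314464e-03,  1.31012842e-04]), 'joint_torque': array([ 1.09058110e-03, -7.76476336e+01,  1.56633921e+00, -2.58011287e+01,
        1.25169414e-02,  9.09031543e-03,  7.57150076e-06]), 'tool_pos': array([286.06203231, 665.77172509, 303.01533164]), 'eef_rot': array([-6.32995143e-01, -3.07697190e+00,  2.42723943e-03]), 'ft_force': array([-0.24991985, -0.46593438, -0.28213458]), 'torque': array([ 0.00097032,  0.01326746, -0.02487386]), 'grip_width': 0.999984272243037}
top {'vfov': 55.92783879754202, 'cx': 318.3798601868873, 'cy': 197.6081245645343, 'rvec': array([ 2.12610416, -2.08887894,  0.17566494]), 'tvec': array([ 13.64352184, 495.07315074, 891.29092614])}
side {'vfov': 50.43909542071999, 'cx': 323.06514363319866, 'cy': 198.15388153579144, 'rvec': array([ 2.24393205, -0.74888526,  0.34608658]), 'tvec': array([-398.42283526,  220.87156876,  640.81459287])}
{'vfov': 66.92663927746216, 'cx': 319.51206897312613, 'cy': 200.42363935039592, 'mount': array([[ 1.13543121e-03, -9.57116613e-01, -2.89700706e-01,
         7.42864460e+01],
       [ 9.99999138e-01,  1.27761820e-03, -3.01688509e-04,
         8.46870201e-02],
       [ 6.58877980e-04, -2.89700114e-01,  9.57117239e-01,
        -6.89435015e+01],
       [ 0.00000000e+00,  0.00000000e+00,  0.00000000e+00,
         1.00000000e+00]])}
```

View pics/top0.png

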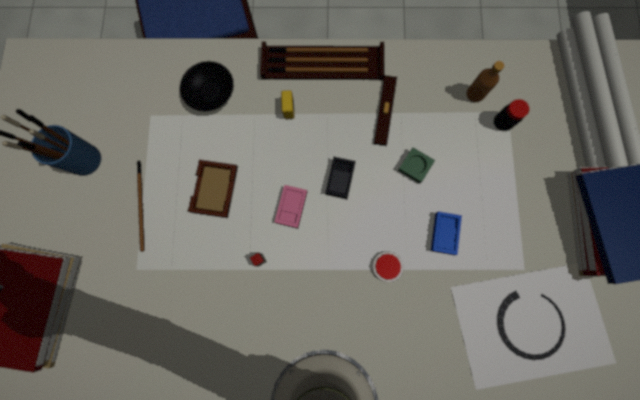

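View pics/side0.png

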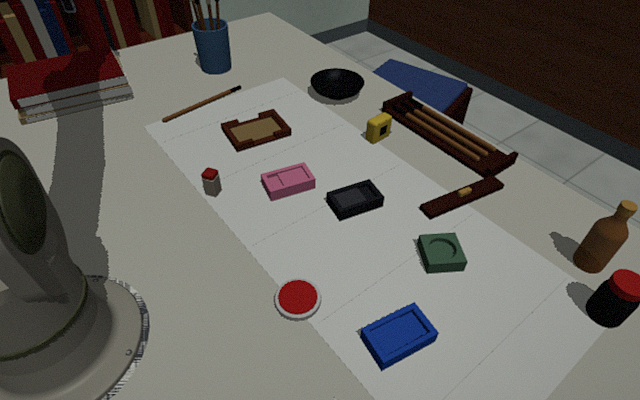

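Top view candidates: black oblong slab (340,178), pink (291,206), blue (446,233), green square with round well (415,165), and the stand with a pale floor at (213,188). The black slab at (340,178) is the one meant: it is oblong and black, while pink and blue are the excluded look-alikes. The other dark items (brush rack, brown bar, bowl) are not slabs. In the side view it is at (355,199), with the stand at (256,130).

```bash
cat > h.py <<'E'
import cv2,numpy as np
from scipy.spatial.transform import Rotation as R
from cell import observe,get_image,camera_info
def cam(n,s=None):
    c=camera_info(n);f=200/np.tan(np.radians(c["vfov"]/2))
    if n=="wrist":
        T=np.eye(4);T[:3,:3]=R.from_rotvec(s["eef_rot"]).as_matrix();T[:3,3]=s["tool_pos"];T=T@c["mount"]
        return f,c,T[:3,:3],T[:3,3]
    W=R.from_rotvec(c["rvec"]).as_matrix().T
    return f,c,W,-W@c["tvec"]
def ray(C,uv,z):
    f,c,W,o=C;uv=np.atleast_2d(uv).astype(float)
    d=np.c_[(uv[:,0]-c["cx"])/f,(uv[:,1]-c["cy"])/f,np.ones(len(uv))]@W.T
    return (o+d*((z-o[2])/d[:,2])[:,None])[:,:2]
def proj(C,P):
    f,c,W,o=C;q=(np.atleast_2d(P)-o)@W
    return np.c_[f*q[:,0]/q[:,2]+c["cx"],f*q[:,1]/q[:,2]+c["cy"]]
def rect(P):
    """centre, long side, short side, angle of long axis"""
    (x,y),(w,h),a=cv2.minAreaRect(P.astype(np.float32))
    if w<h:w,h,a=h,w,a+90
    return round(x,1),round(y,1),round(w,1),round(h,1),round(((a+90)%180)-90,2)
def blob(m,near):
    n,l,st,ce=cv2.connectedComponentsWithStats(m.astype(np.uint8))
    i=1+np.argmin(np.hypot(*(ce[1:]-near).T)+1e3*(st[1:,4]<150))
    c=max(cv2.findContours((l==i).astype(np.uint8),cv2.RETR_EXTERNAL,cv2.CHAIN_APPROX_NONE)[0],key=cv2.contourArea)[:,0]
    return c
E
python3 - <<'E'
from h import *
d=np.load("top.npz");im=d["im"];C=cam("top");print(C[3])
hsv=cv2.cvtColor(im,cv2.COLOR_RGB2HSV);H,S,V=cv2.split(hsv)
for (u,v) in((340,178),(334,190),(213,188),(195,190),(200,165),(340,160)):print((u,v),im[v,u],d["d"][v,u])
b=blob((V<80),(340,178));print("black",cv2.boundingRect(b),rect(ray(C,b,28)),rect(ray(C,b,14)))
# pale floor vs red brown
st=blob((S>80)&((H<25)|(H>170)),(213,188));print("stand",cv2.boundingRect(st),rect(ray(C,st,20)),rect(ray(C,st,8)))
o=[]
for c in((b),(st)):
    x,y,w,h=cv2.boundingRect(c);i=im[y-12:y+h+12,x-12:x+w+12].copy()
    o.append(cv2.resize(i,(390,400),interpolation=cv2.INTER_CUBIC))
cv2.imwrite("pics/crop.png",np.hstack(o)[...,::-1])
E
```

```text
[314.47054397  -4.59164712 969.93313122]
(340, 178) [40 42 42] 972.78015
(334, 190) [37 37 40] 967.7531
(213, 188) [98 81 49] 991.0087
(195, 190) [64 42 36] 994.9081
(200, 165) [56 26 20] 993.02594
(340, 160) [21 19 20] 980.45966
black (324, 157, 31, 42) (553.2, -28.5, 102.1, 62.1, -11.93) (556.7, -28.9, 103.6, 63.0, -11.93)
stand (189, 161, 47, 56) (521.8, 298.7, 138.3, 102.0, -7.48) (524.4, 302.6, 140.1, 103.3, -7.48)
```

View pics/crop.png

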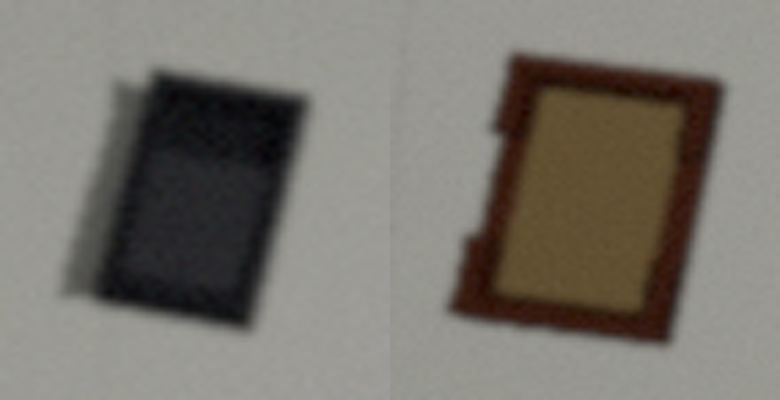

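The crop confirms it: the left panel is the black oblong slab with an oblong well and a grey shadow on its left. The right panel is the stand with its pale floor and finger gaps in the long walls. I'll hover over the stand first for a close measurement, then go to the stone.

```bash
cat >> h.py <<'E'
def go(x,y,z,ang,s=None):
    """turn and shift in tool axes to TCP x,y,z, tool pointing down, tool x at world angle ang (deg)"""
    s=s or observe();A=R.from_rotvec(s["eef_rot"])
    a=np.radians(ang);B=R.from_matrix(np.array([[np.cos(a),np.sin(a),0],[np.sin(a),-np.cos(a),0],[0,0,-1]]))
    print("turn",(A.inv()*B).as_rotvec().round(4),"shift",A.inv().apply(np.array([x,y,z])-s["tool_pos"]).round(1))
E
python3 -c "
from h import *
go(523,300,220,172.5)"
```

```text
turn [-1.400e-03 -1.000e-04 -2.748e-01] shift [-362.1 -242.5   83.5]
```

>>> {"method": "jog_arm", "body": {"deltas": [[[0,0,-0.137],[-36,-24,8],0],[[0,0,-0.275],[-72,-48,16],0],[[0,0,-0.275],[-112,-75,25],0],[[0,0,-0.275],[-152,-102,34],0],[[0,0,-0.275],[-192,-129,44],0]]}}

```text
time: 0.6
tool_pos: [412.4, 470.0, 259.4]
eef_rot: [-0.205, -3.135, 0.0]
ft_force: [0.0, 0.4, -0.2]
grip_width: 1.001
```

```bash
python3 -c "
from h import *
s=observe();print(s['tool_pos'],s['time'])
go(523,300,220,172.5)"
```

```text
[412.43069026 470.01346696 259.43206866] 0.6
turn [-0.0002  0.      0.0003] shift [-131.8 -154.2   39.5]
```

>>> {"method": "jog_arm", "body": {"deltas": [[[0,0,0],[-30,-36,10],0],[[0,0,0],[-60,-71,19],0],[[0,0,0],[-90,-106,28],0],[[0,0,0],[-116,-136,36],0],[[0,0,0],[-132,-154,40],0]]}}

```text
time: 1.1
tool_pos: [524.0, 298.0, 218.9]
eef_rot: [-0.211, -3.134, 0.003]
ft_force: [0.1, -0.7, 0.2]
grip_width: 0.999
```

```bash
cat > w.py <<'E'
from h import *
import sys
n=sys.argv[1];s=observe();im,d=get_image("wrist")
np.savez(n+".npz",im=im,d=d,tool_pos=s["tool_pos"],eef_rot=s["eef_rot"]);cv2.imwrite(f"pics/{n}.png",im[...,::-1])
print(s["time"],s["tool_pos"],s["qd"].round(3))
E
python3 w.py w1
```

```text
1.1 [524.0370139  298.04473245 218.91745268] [ 0.385  0.065 -0.044 -0.014  0.023 -0.059  0.346]
```

View pics/w1.png

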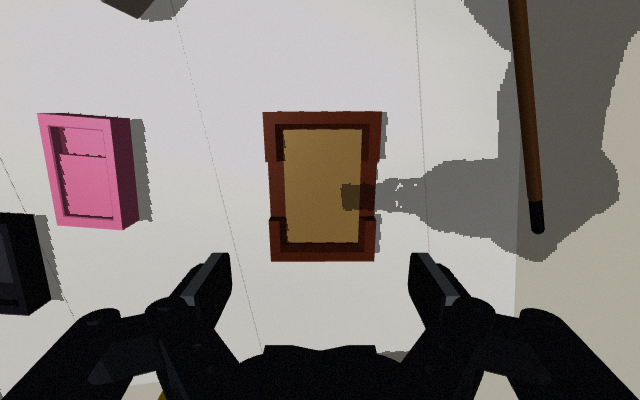

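The wrist view shows the stand clearly: outline about (263–382, 111–262), pale floor about (280–365, 128–243), with a gripper shadow on its right side at (355,195). The pink slab is at (88,170) and the black one at (20,262).

```bash
python3 w.py w2; python3 - <<'E'
from h import *
for n in("w1","w2"):
    d=np.load(n+".npz");im=d["im"];C=cam("wrist",d);H,S,V=cv2.split(cv2.cvtColor(im,cv2.COLOR_RGB2HSV))
    print(im[160,320],im[196,358],im[240,300],im[120,320],im[190,277],d["d"][160,320],d["d"][115,320])
    fl=(H>12)&(H<30)&(S>90)&(V>28); br=(S>90)&((H<12)|(H>172))
    m=cv2.morphologyEx(fl.astype(np.uint8),cv2.MORPH_CLOSE,np.ones((5,5)))
    c=blob(m,(323,185));P=ray(C,c,8);print("floor",cv2.boundingRect(c),rect(P))
    a=blob((fl|br),(323,185));print("out",cv2.boundingRect(a),rect(ray(C,a,20)),rect(ray(C,a,0)))
E
```

```text
1.15 [525.91944592 294.91920607 218.53999936] [-0.043 -0.008 -0.003 -0.003 -0.006  0.016 -0.074]
[127 100  58] [62 48 26] [120  92  48] [76 33 22] [69 25 11] 282.50433 259.41278
floor (282, 128, 81, 115) (522.7, 301.3, 112.1, 74.6, -7.34)
out (263, 111, 119, 151) (522.6, 300.3, 141.5, 101.5, -7.42) (528.0, 299.7, 152.0, 109.1, -7.42)
[125  95  52] [58 45 24] [88 63 32] [67 26 15] [72 28 16] 281.53113 258.9426
floor (284, 122, 82, 119) (521.7, 300.5, 116.3, 75.2, -5.75)
out (266, 108, 120, 152) (522.6, 300.2, 141.4, 101.5, -7.38) (527.8, 299.8, 151.9, 109.1, -7.38)
```

```bash
python3 -c "
from h import *
go(553,-28,200,168.1)"
```

```text
turn [-0.0029  0.0001  0.0706] shift [ -72.6 -318.3   19.9]
```

>>> {"method": "jog_arm", "body": {"deltas": [[[0,0,0.03],[-8,-36,2],0],[[0,0,0.07],[-18,-80,5],0],[[0,0,0.07],[-28,-124,7],0],[[0,0,0.07],[-38,-168,10],0],[[0,0,0.07],[-48,-212,13],0]]}}

```text
time: 1.7
tool_pos: [542.2, 84.9, 206.8]
eef_rot: [0.312, 3.126, 0.001]
ft_force: [0.4, -0.2, 0.1]
grip_width: 1.003
```

```bash
python3 -c "
from h import *
go(553,-28,200,168.1)"
```

```text
turn [0.0004 0.     0.0085] shift [ -32.9 -108.5    6.8]
```

>>> {"method": "jog_arm", "body": {"deltas": [[[0,0,0],[-12,-40,2],0],[[0,0,0],[-23,-76,4],0],[[0,0,0],[-31,-102,6],0],[[0,0,0],[-33,-106,7],0],[[0,0,0],[-33,-106,7],0]]}}

```text
time: 2.2
tool_pos: [553.7, -25.1, 199.7]
eef_rot: [-0.317, -3.125, -0.0]
ft_force: [-0.8, 0.9, -0.2]
grip_width: 1.001
```

```bash
python3 w.py w3; python3 - <<'E'
from h import *
d=np.load("w3.npz");im=d["im"];C=cam("wrist",d)
V=im.max(2);Z=d["d"]
c0=proj(C,[553,-28,28]);print(c0,im[int(c0[0,1]),int(c0[0,0])])
f,c,W,o=C
u,v=np.meshgrid(np.arange(640),np.arange(400));X=np.stack([(u-c["cx"])/f*Z,(v-c["cy"])/f*Z,Z],-1)@W.T+o
m=(V<60)&(v<340)
b=blob(m&(abs(X[...,0]-553)<90)&(abs(X[...,1]+28)<80)&(X[...,2]<60),c0[0]);print("dark",cv2.boundingRect(b))
t=(X[...,2]>23)&(X[...,2]<34)&m
b=blob(t,c0[0]);print("top by depth",cv2.boundingRect(b),rect(ray(C,b,28)))
b=blob(m&(X[...,2]<45)&(X[...,2]>-10),c0[0]);print(rect(ray(C,b,28)))
E
```

```text
2.2 [553.695936   -25.06268486 199.73389617] [-0.034 -0.005 -0.022  0.002 -0.005  0.001 -0.01 ]
[[315.70581888 202.01421686]] [45 42 48]
dark (273, 142, 76, 117)
top by depth (273, 145, 76, 114) (554.5, -32.5, 98.9, 59.4, -11.72)
(553.3, -32.2, 101.2, 59.5, -11.72)
```

View pics/w3.png

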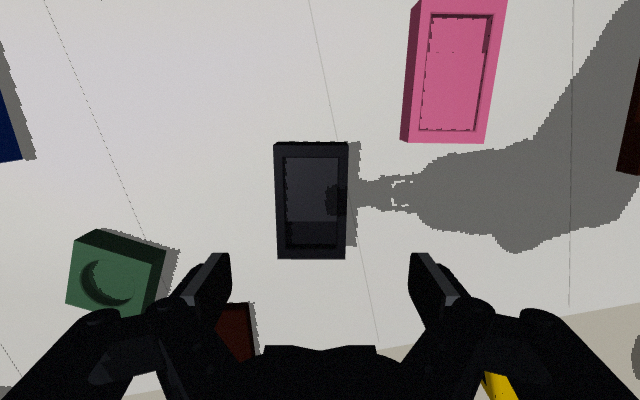

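The wrist image shows the black slab's top at (273–348, 142–258), clear of the green stone at (118,275) and the pink slab at (450,70). The wrist centre is (553.5,-32.3), while the top camera gave y=-28.5. That top mask probably took in some of the shadow on +y, so I trust the wrist value. Next I'll check fingertip depth and compute the approach.

```bash
python3 - <<'E'
from h import *
d=np.load("w3.npz");Z=d["d"];c=camera_info("wrist");f=200/np.tan(np.radians(c["vfov"]/2));M=c["mount"]
for u,v in((215,257),(222,257),(228,258),(226,285),(412,257),(420,257),(425,257),(415,285)):
    z=Z[v,u];print((u,v),(M[:3,:3]@[(u-c["cx"])/f*z,(v-c["cy"])/f*z,z]+M[:3,3]).round(1))
go(553.5,-32.3,110,168.2); go(553.5,-32.3,81,168.2)
E
```

```text
(215, 257) [ 11.7 -45.9  51.6]
(222, 257) [ 11.7 -42.8  51.5]
(228, 258) [  7.  -42.9  59.5]
(226, 285) [ -2.2 -42.2  51.2]
(412, 257) [ 9.  42.8 57. ]
(420, 257) [10.9 45.2 53.4]
(425, 257) [11.5 46.9 52.1]
(415, 285) [-1.5 43.2 50.3]
turn [ 0.0008 -0.0002  0.0058] shift [-1.5 -8.4 89.8]
turn [ 0.0008 -0.0002  0.0058] shift [ -1.5  -8.4 118.8]
```

>>> {"method": "jog_arm", "body": {"deltas": [[[0,0,0.006],[-1.5,-8.5,20],0],[[0,0,0.006],[-1.5,-8.5,50],0],[[0,0,0.006],[-1.5,-8.5,75],0],[[0,0,0.006],[-1.5,-8.5,85],0],[[0,0,0.006],[-1.5,-8.5,85],0]]}}

```text
time: 2.75
tool_pos: [552.9, -31.9, 113.8]
eef_rot: [-0.32, -3.123, -0.0]
ft_force: [-0.2, 0.2, -0.8]
grip_width: 1.002
```

```bash
python3 w.py w4; python3 - <<'E'
from h import *
d=np.load("w4.npz");im=d["im"];C=cam("wrist",d);Z=d["d"];f,c,W,o=C
u,v=np.meshgrid(np.arange(640),np.arange(400));X=np.stack([(u-c["cx"])/f*Z,(v-c["cy"])/f*Z,Z],-1)@W.T+o
c0=proj(C,[553.5,-32,28])[0];t=(im.max(2)<70)&(X[...,2]>22)&(X[...,2]<34)&(Z>0)
b=blob(t,c0);P=ray(C,b,28);print(c0,cv2.boundingRect(b),rect(P))
# edges of the rim along the cross direction, y at x~ middle
a=np.radians(-11.8);n=np.array([-np.sin(a),np.cos(a)]);l=np.array([np.cos(a),np.sin(a)])
q=P-[553.5,-32.3];s=q@l;w=q@n
k=(abs(s)<30);print("side offsets",np.median(w[k&(w>0)]),np.median(w[k&(w<0)]), "ends",s.min(),s.max())
go(553.5,-32.3,74,168.2)
E
```

```text
2.75 [552.93831236 -31.87480779 113.84834175] [ 0.014 -0.038 -0.001 -0.013 -0.002  0.026  0.006]
[319.18600426 248.51838552] (262, 161, 115, 164) (554.0, -32.4, 99.9, 59.5, -11.71)
side offsets 29.439269444868547 -29.440456116556142 ends -49.50602887778483 50.45679593458823
turn [ 0.0002 -0.0009  0.0011] shift [-0.1 -0.  40.8]
```

>>> {"method": "jog_arm", "body": {"deltas": [[[0,0,0],[-0.5,-0.5,15],0],[[0,0,0],[-0.5,-0.5,30],0],[[0,0,0],[-0.5,-0.5,38],0],[[0,0,0],[-0.5,-0.5,40],0],[[0,0,0],[-0.5,-0.5,40],0]]}}

```text
time: 3.3
tool_pos: [554.0, -34.0, 75.4]
eef_rot: [0.324, 3.124, 0.0]
ft_force: [-0.2, -0.3, 1.1]
grip_width: 0.998
```

>>> {"method": "jog_arm", "body": {"deltas": [[[0,0,0],[0,0,0],0.4],[[0,0,0],[0,0,0],0.4],[[0,0,0],[0,0,0],0.5],[[0,0,0],[0,0,0],0.5],[[0,0,0],[0,0,0],0.5]]}}

```text
time: 3.8
tool_pos: [554.2, -34.0, 75.9]
eef_rot: [0.324, 3.123, 0.001]
ft_force: [-1.3, 0.9, 7.1]
grip_width: 0.688
```

>>> {"method": "jog_arm", "body": {"deltas": [[[0,0,0],[0,0,0],1],[[0,0,0],[0,0,0],1],[[0,0,0],[0,0,0],1],[[0,0,0],[0,0,-5],1],[[0,0,0],[0,0,-10],1]]}}

```text
time: 4.3
tool_pos: [553.5, -34.3, 85.2]
eef_rot: [-0.324, -3.124, 0.0]
ft_force: [-0.0, 0.1, -4.6]
grip_width: 0.682
```

>>> {"method": "jog_arm", "body": {"deltas": [[[0,0,0],[0,0,-20],1],[[0,0,0],[0,0,-40],1],[[0,0,0],[0,0,-65],1],[[0,0,0],[0,0,-80],1],[[0,0,0],[0,0,-80],1]]}}

```text
time: 4.8
tool_pos: [554.4, -34.5, 166.9]
eef_rot: [0.325, 3.122, 0.0]
ft_force: [0.9, -0.2, -5.0]
grip_width: 0.682
```

```bash
python3 w.py w5; python3 - <<'E'
from h import *
s=observe();print(s["ft_force"],s["grip_width"]);go(522.6,300.2,150,172.6)
E
```

```text
4.8 [554.38367472 -34.48755342 166.94637244] [-0.008  0.046  0.007  0.019  0.006 -0.041 -0.007]
[ 0.06239725  0.14013465 -5.36538608] 0.6862866816375524
turn [ 0.0002  0.0018 -0.0779] shift [ 99.5 321.   15.7]
```

View pics/w5.png

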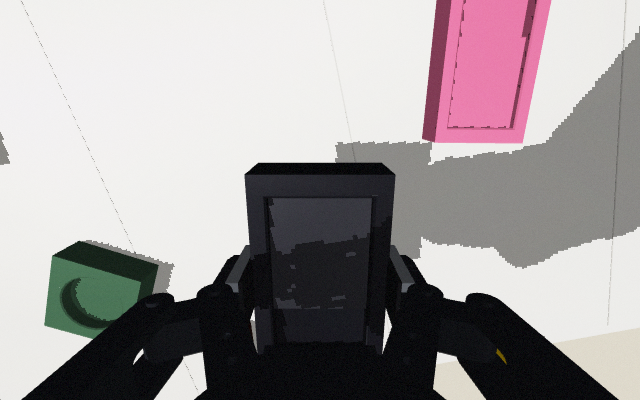

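The slab is held level between the pads, with its top face at columns 246–395 and near edge at row 175. The lift force of about 5 N fits its weight. Next I'll measure its pose in the tool frame.

```bash
cat > held.py <<'E'
from h import *
import sys
d=np.load(sys.argv[1]+".npz");im=d["im"];Z=d["d"];c=camera_info("wrist");f=200/np.tan(np.radians(c["vfov"]/2));M=c["mount"]
u,v=np.meshgrid(np.arange(640),np.arange(400));X=np.stack([(u-c["cx"])/f*Z,(v-c["cy"])/f*Z,Z],-1)@M[:3,:3].T+M[:3,3]
# rim plane in tool axes: left, right and near rims
m=(((abs(u-256)<5)|(abs(u-384)<5))&(v>185)&(v<240))|((v>180)&(v<192)&(u>252)&(u<388))
m&=(Z>0);P=X[m];k=np.ones(len(P),bool)
for _ in range(5):
    A=np.c_[P[:,:2],np.ones(len(P))];q=np.linalg.lstsq(A[k],P[k,2],rcond=None)[0];e=P[:,2]-A@q;k=abs(e)<max(1,2*e[k].std())
print("rim plane slopes,depth",q.round(4),k.sum(),e[k].std())
h=q[2]
t=(abs(X[...,2]-(X[...,:2]@q[:2]+h))<2.5)&(Z>0)
# sides per row, near end per column
rows=range(185,240);L=[];Rr=[]
C=(f,c,M[:3,:3],M[:3,3])
for r in rows:
    w=np.where(t[r,235:405])[0]+235;L.append((w[0]-.5,r));Rr.append((w[-1]+.5,r))
E=[(x,np.where(t[150:200,x])[0][0]+150-.5) for x in range(258,384)]
for n,a,i in(("left",L,0),("right",Rr,0),("end",E,1)):
    p=ray(C,a,h);s=np.polyfit(p[:,i],p[:,1-i],1);r=p[:,1-i]-np.polyval(s,p[:,i]);g=abs(r)<1
    s=np.polyfit(p[g,i],p[g,1-i],1);print(n,"slope",s[0].round(4),"at0",s[1].round(2),g.sum(),len(g))
E
python3 held.py w5
```

```text
rim plane slopes,depth [-1.00000e-04  9.00000e-04  4.89839e+01] 2145 0.46708470818385045
left slope -0.0032 at0 -29.77 55 55
right slope -0.0004 at0 30.14 55 55
end slope 0.0019 at0 49.95 126 126
```

The slab sits centred in the tool: offset under 0.3 mm, angle under 0.003 rad, top 49 mm ahead of the TCP. Now I'll carry it over the stand.

>>> {"method": "jog_arm", "body": {"deltas": [[[0,0,-0.01],[6,20,1],1],[[0,0,-0.03],[16,52,3],1],[[0,0,-0.05],[28,90,5],1],[[0,0,-0.07],[40,130,7],1],[[0,0,-0.078],[52,169,9],1]]}}

```text
time: 5.35
tool_pos: [536.8, 143.1, 154.5]
eef_rot: [-0.202, -3.133, 0.001]
ft_force: [1.2, 0.4, -3.6]
grip_width: 0.69
```

```bash
python3 -c "
from h import *
go(522.6,300.2,150,172.6)"
```

```text
turn [-0.0009 -0.0016  0.0007] shift [ 34.2 154.    4.5]
```

>>> {"method": "jog_arm", "body": {"deltas": [[[0,0,0],[9,40,1],1],[[0,0,0],[17,78,2],1],[[0,0,0],[25,112,3],1],[[0,0,0],[31,138,4],1],[[0,0,0],[34,152,4],1]]}}

```text
time: 5.85
tool_pos: [522.0, 299.7, 150.4]
eef_rot: [-0.197, -3.134, 0.0]
ft_force: [-0.0, -0.5, -3.6]
grip_width: 0.687
```

>>> {"method": "jog_arm", "body": {"deltas": [[[0,0,0],[0,0,0],1],[[0,0,0],[0,0,0],1]]}}

```text
time: 6.05
tool_pos: [523.3, 295.5, 151.2]
eef_rot: [-0.203, -3.134, 0.003]
ft_force: [-0.2, -0.4, -4.1]
grip_width: 0.686
```

```bash
python3 w.py w6; python3 - <<'E'
from h import *
go(522.6,300.2,110,172.6); go(522.6,300.2,85,172.6)
s=observe();print(s["ft_force"])
E
python3 held.py w6
```

```text
6.05 [523.27815094 295.48078743 151.17556394] [ 0.023 -0.009  0.009  0.007 -0.001  0.002  0.   ]
turn [-0.0021 -0.0005 -0.0015] shift [ 1.6  5.3 41.4]
turn [-0.0021 -0.0005 -0.0015] shift [ 1.6  5.3 66.4]
[ 0.49779962 -1.05333195 -5.20104963]
rim plane slopes,depth [3.00000e-04 2.60000e-03 4.89863e+01] 2123 0.4694284749242187
left slope -0.0039 at0 -29.74 55 55
right slope -0.0025 at0 30.2 55 55
end slope 0.0022 at0 49.92 126 126
```

View pics/w6.png

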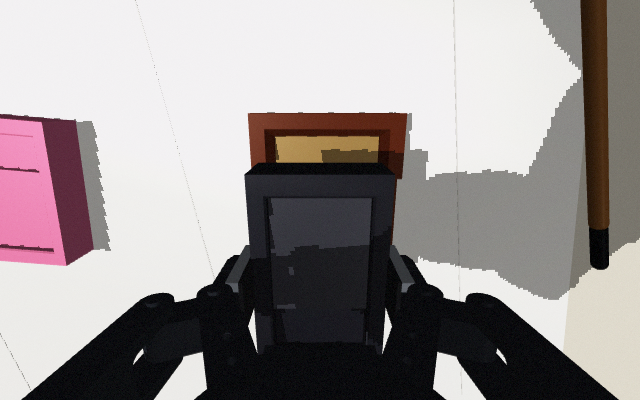

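The stone is above the stand, whose near wall shows at row 113, columns 248–406. The slab needs +5 mm in tool y. I'll correct that and come down to just above the walls.

>>> {"method": "jog_arm", "body": {"deltas": [[[0,0,0],[1.5,5,10],1],[[0,0,0],[1.5,5,22],1],[[0,0,0],[1.5,5,32],1],[[0,0,0],[1.5,5,38],1],[[0,0,0],[1.5,5,38],1]]}}

```text
time: 6.6
tool_pos: [522.1, 301.6, 112.5]
eef_rot: [-0.202, -3.133, 0.002]
ft_force: [-1.1, -0.6, -4.2]
grip_width: 0.69
```

>>> {"method": "jog_arm", "body": {"deltas": [[[0,0,0],[0,0,0],1],[[0,0,0],[0,0,0],1]]}}

```text
time: 6.8
tool_pos: [522.7, 302.2, 114.2]
eef_rot: [0.202, 3.135, 0.0]
ft_force: [-0.0, 0.4, -4.5]
grip_width: 0.688
```

```bash
python3 w.py w7; python3 - <<'E'
from h import *
d=np.load("w7.npz");im=d["im"];c=camera_info("wrist");f=200/np.tan(np.radians(c["vfov"]/2));M=c["mount"];C=(f,c,M[:3,:3],M[:3,3])
H,S,V=cv2.split(cv2.cvtColor(im,cv2.COLOR_RGB2HSV))
z=float(d["tool_pos"][2])-20
br=(S>90)&((H<12)|(H>172));br[:, :150]=0;br[:,480:]=0
b=blob(br,(325,140));x,y,w,h=cv2.boundingRect(b);print((x,y,w,h))
# outer end edge of near wall and its two outer sides (wall top, tool frame)
E=ray(C,[(u,b[b[:,0]==u][:,1].min()-.5) for u in range(x+10,x+w-10)],z);s=np.polyfit(E[:,1],E[:,0],1);print("end slope",s.round(4)," expect 0, 71")
for n,fn in(("left",np.min),("right",np.max)):
    P=ray(C,[(fn(b[b[:,1]==r][:,0])+(-.5 if n=="left" else .5),r) for r in range(y+5,y+35) if (b[:,1]==r).any()],z);print(n,np.median(P[:,1]).round(2),P[0].round(1),P[-1].round(1))
go(522.6,300.2,85,172.6)
E
```

```text
6.8 [522.73727948 302.18794552 114.17741062] [-0.001 -0.007 -0.     0.    -0.    -0.001 -0.001]
(219, 116, 195, 139)
end slope [1.20000e-03 7.09631e+01]  expect 0, 71
left -52.44 [ 68.1 -52.6] [ 53.1 -52.4]
right 48.73 [68.3 48.6] [53.2 48.9]
turn [0.0005 0.0006 0.0004] shift [-0.1 -2.1 29.3]
```

Two independent estimates agree: shift −2 mm in tool y, with x and the turn already right. Now lowering gently.

>>> {"method": "jog_arm", "body": {"deltas": [[[0,0,0],[0,-2,3],1],[[0,0,0],[0,-2,8],1],[[0,0,0],[0,-2,13],1],[[0,0,0],[0,-2,18],1],[[0,0,0],[0,-2,20],1]]}}

```text
time: 7.35
tool_pos: [522.1, 300.0, 93.1]
eef_rot: [-0.202, -3.134, 0.001]
ft_force: [-0.2, 0.3, -4.8]
grip_width: 0.686
```

>>> {"method": "jog_arm", "body": {"deltas": [[[0,0,0],[0,0,1],1],[[0,0,0],[0,0,2.5],1],[[0,0,0],[0,0,4],1],[[0,0,0],[0,0,5],1],[[0,0,0],[0,0,5],1]]}}

```text
time: 7.85
tool_pos: [522.3, 300.1, 88.8]
eef_rot: [-0.202, -3.135, 0.0]
ft_force: [0.2, -0.0, -4.3]
grip_width: 0.684
```

```bash
python3 -c "
from h import *
s=observe();print(s['time'],s['ft_force'],s['tool_pos']);go(522.6,300.2,85,172.6)"
```

```text
7.85 [ 0.24681895 -0.02573159 -4.30303875] [522.25486743 300.12558732  88.81574099]
turn [-0.0001 -0.      0.0004] shift [-0.3  0.1  3.8]
```

>>> {"method": "jog_arm", "body": {"deltas": [[[0,0,0],[0,0,0.5],1],[[0,0,0],[0,0,1],1],[[0,0,0],[0,0,1.5],1],[[0,0,0],[0,0,2],1],[[0,0,0],[0,0,2],1]]}}

```text
time: 8.35
tool_pos: [522.2, 300.1, 86.8]
eef_rot: [-0.202, -3.135, 0.0]
ft_force: [-0.1, -0.8, -5.2]
grip_width: 0.688
```

>>> {"method": "jog_arm", "body": {"deltas": [[[0,0,0],[0,0,0.5],1],[[0,0,0],[0,0,1],1],[[0,0,0],[0,0,1],1],[[0,0,0],[0,0,1.5],1],[[0,0,0],[0,0,1.5],1]]}}

```text
time: 8.85
tool_pos: [522.3, 300.1, 85.3]
eef_rot: [-0.202, -3.135, 0.0]
ft_force: [0.5, 0.2, -5.2]
grip_width: 0.688
```

Not touching yet (−5 N). Continuing in small steps.

>>> {"method": "jog_arm", "body": {"deltas": [[[0,0,0],[0,0,0.5],1],[[0,0,0],[0,0,0.5],1],[[0,0,0],[0,0,1],1],[[0,0,0],[0,0,1],1]]}}

```text
time: 9.25
tool_pos: [522.3, 300.1, 84.3]
eef_rot: [-0.202, -3.135, 0.0]
ft_force: [-0.3, 0.8, -4.6]
grip_width: 0.688
```

>>> {"method": "jog_arm", "body": {"deltas": [[[0,0,0],[0,0,0.3],1],[[0,0,0],[0,0,0.3],1],[[0,0,0],[0,0,0.6],1],[[0,0,0],[0,0,0.6],1]]}}

```text
time: 9.65
tool_pos: [522.3, 300.2, 84.0]
eef_rot: [0.202, 3.135, 0.0]
ft_force: [-0.7, -0.4, -1.1]
grip_width: 0.691
```

Contact at TCP z of about 84. A touch more, then release gradually.

>>> {"method": "jog_arm", "body": {"deltas": [[[0,0,0],[0,0,0.3],1],[[0,0,0],[0,0,0.3],1]]}}

```text
time: 9.85
tool_pos: [522.3, 300.2, 84.0]
eef_rot: [0.202, 3.135, 0.0]
ft_force: [-1.9, -1.2, 4.0]
grip_width: 0.687
```

>>> {"method": "jog_arm", "body": {"deltas": [[[0,0,0],[0,0,0.3],0.28],[[0,0,0],[0,0,0.3],0.25],[[0,0,0],[0,0,0.3],0.2],[[0,0,0],[0,0,0.3],0.1],[[0,0,0],[0,0,0.3],0.05]]}}

```text
time: 10.35
tool_pos: [522.3, 300.2, 83.1]
eef_rot: [0.202, 3.135, -0.0]
ft_force: [-0.3, -0.1, -0.8]
grip_width: 0.952
```

>>> {"method": "jog_arm", "body": {"deltas": [[[0,0,0],[0,0,0],0],[[0,0,0],[0,0,0],0]]}}

```text
time: 10.55
tool_pos: [522.3, 300.1, 83.2]
eef_rot: [0.202, 3.135, 0.0]
ft_force: [-0.6, -0.2, 0.3]
grip_width: 0.996
```

Released. Withdrawing straight up.

>>> {"method": "jog_arm", "body": {"deltas": [[[0,0,0],[0,0,-10],0],[[0,0,0],[0,0,-30],0],[[0,0,0],[0,0,-60],0],[[0,0,0],[0,0,-100],0],[[0,0,0],[0,0,-130],0]]}}

```text
time: 11.05
tool_pos: [522.4, 300.2, 216.0]
eef_rot: [0.202, 3.134, 0.001]
ft_force: [-0.1, 1.0, 0.0]
grip_width: 1.0
```

>>> {"method": "jog_arm", "body": {"deltas": [[[0,0,0],[0,0,-5],0],[[0,0,0],[0,0,-5],0],[[0,0,0],[0,0,-5],0],[[0,0,0],[0,0,-5],0]]}}

```text
time: 11.45
tool_pos: [521.8, 299.8, 217.0]
eef_rot: [-0.202, -3.133, 0.002]
ft_force: [0.1, -0.4, 0.9]
grip_width: 0.999
```

```bash
python3 w.py w8; python3 - <<'E'
from h import *
d=np.load("w8.npz");im=d["im"];C=cam("wrist",d);Z=d["d"];f,c,W,o=C
u,v=np.meshgrid(np.arange(640),np.arange(400));X=np.stack([(u-c["cx"])/f*Z,(v-c["cy"])/f*Z,Z],-1)@W.T+o
H,S,V=cv2.split(cv2.cvtColor(im,cv2.COLOR_RGB2HSV))
c0=proj(C,[522.6,300.2,36])[0]
t=(V<75)&(S<90)&(X[...,2]>20)&(X[...,2]<45)&(Z>0)
b=blob(t,c0);print(c0,"stone top",cv2.boundingRect(b),rect(ray(C,b,36)))
m=(X[...,2]>32)&(X[...,2]<41)&(abs(X[...,0]-522)<60)&(abs(X[...,1]-300)<45)
P=X[m];A=np.c_[P[:,0]-522.6,P[:,1]-300.2,np.ones(len(P))];k=np.ones(len(P),bool)
for _ in range(6):
    q=np.linalg.lstsq(A[k],P[k,2],rcond=None)[0];e=P[:,2]-A@q;k=abs(e)<1.5
print("rim plane",q.round(4),k.sum(),"table z",np.median(X[60:100,200:280,2]))
st=(S>90)&((H<25)|(H>172))|t
a=blob(st,c0);print("stand",cv2.boundingRect(a),rect(ray(C,a,20)))
x,y,w,h=250,90,150,180
tp,_=get_image("top");np.savez("top1.npz",im=tp)
cv2.imwrite("pics/end.png",np.hstack([cv2.resize(im[90:290,220:420],(400,400)),cv2.resize(tp[130:270,180:480][:, :300],(400,400*140//300)) if 0 else cv2.resize(tp[110:310,170:370],(400,400))])[...,::-1])
# green before/after
for n in("top","top1"):
    i=np.load(n+".npz")["im"];h_=cv2.cvtColor(i,cv2.COLOR_RGB2HSV);g=blob((h_[...,0]>60)&(h_[...,0]<90)&(h_[...,1]>60)&(h_[...,2]>30),(415,165));print(n,"green",rect(ray(cam("top"),g,28)))
E
```

```text
11.45 [521.79339674 299.84001195 217.03627035] [-0.001  0.006 -0.001 -0.001 -0.     0.002 -0.   ]
[320.17655627 200.04883702] stone top (284, 140, 73, 113) (521.8, 300.3, 100.4, 59.6, -7.33)
rim plane [-0.00000e+00 -5.00000e-04  3.49045e+01] 3154 table z -0.2086012442913443
stand (261, 115, 120, 150) (522.6, 300.3, 140.8, 101.6, -7.4)
top green (587.9, -225.5, 69.3, 61.4, -32.2)
top1 green (587.9, -226.0, 67.9, 61.1, -32.25)
```

View pics/end.png

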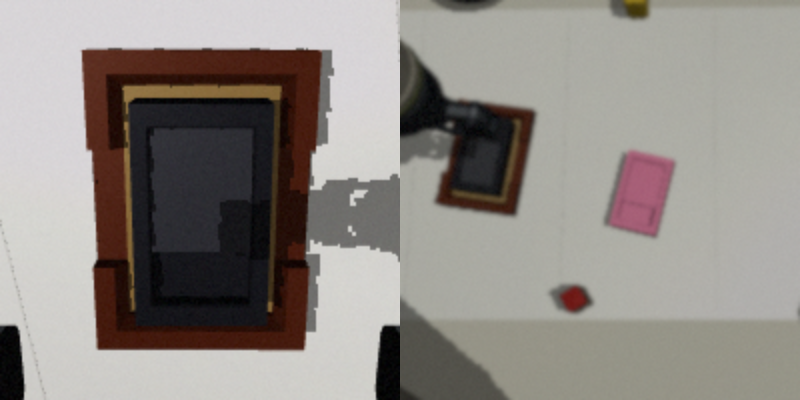

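The stone lies inside the pocket with the pale floor showing on its sides. It is within 1 mm of centre and 0.1° of square, its rim plane is level at about 35–36 mm, and nothing touches it.

```bash
python3 -c "
from cell import r
print(r.hand_in())"
```

```text
the job is handed in; nothing more can be done
None
```

The oblong black inkstone is in the stand's pocket, right way up, and the job is handed in at about 11.5 s. I gripped it across its width at mid-length, lowered it in sub-millimetre steps until the force showed contact, then opened the fingers and backed straight up.

**Final wrist-camera checks:**

| | Centre (mm) | Angle |
|---|---|---|
| Stone | (521.8, 300.3) | −7.33° |
| Stand | (522.6, 300.3) | −7.40° |

- **Lying flat:** the rim is level within 0.001. It measured 34.9 mm above the table, against 36 mm expected. The depth image is noisy at about that level, and the contact force fits the stone being seated.
- **Green inkstone:** it did not move; the two top-camera readings agree within 0.5 mm.
- **Robot:** the gripper was about 135 mm above its release height, touching nothing. No force reading came above about 7 N.

**One disagreement:** at the start the top camera put the stone about 4 mm further in +y than the wrist camera, probably because its mask took in some shadow. I used the wrist value, and the centred grasp confirmed it.

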